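# Clear a broken gel comb off the light box

## Robot

A 6-joint arm with a two-finger parallel gripper is mounted at the origin on the work surface. World frame = base frame: x ahead of the robot, y to its left, z up, the work surface at z = 0. Lengths are in m, angles in rad, forces in N, time in s.
With the tool pointing down it reaches from about 0.4 to 0.825 m from the base axis. Payload 7 kg.
Tool frame: the origin (TCP) lies on the centre line of the jaws, within the pads' length; the fingertips stand 22 mm ahead of it and the grasp point (between the pads) lies 3 mm ahead of it; z points along the fingers, y is the line along which they close (so a half turn about z gives the same grasp; the last joint's range is limited). The gripper opens to 88 mm and grips with 3 to 60 N. Pads are 19 mm wide; open, the fingers measure 130 mm over their backs; the gripper's body (78 mm by 193 mm) begins 47 mm behind the grasp point.
Start: joints at [-0.9, 0.359, 0.012, 0, -1.224, -0.288], TCP at [0.252, -0.626, 0.249] pointing down, gripper open.
Joint ranges: [-3.07, 3.07], [-1.43, 2.12], [-1.02, 1.25], [-3.03, 1.67], [-3.05, -0], [-3.03, 3.03]. Speed limits (rad/s): [2.39, 2.39, 3.01, 3.14, 3.14, 3.14].

## Interface

Orientations are given as [roll, pitch, yaw] about the fixed x, y, z axes, in that order (R = Rz(yaw) Ry(pitch) Rx(roll)).
In Python, from station import arm gives the robot as it stands.
- The arm moves only by the tool arm_command, never from a script. Its argument "series" is one flat list of numbers, 7 for each row, row after row: the turn, a rotation vector about the tool's x, y, z each as a share of 90 degrees, from -1 to 1, then the shift along the tool's x, y, z each as a share of 0.1 m, from -1 to 1, then the opening, from 0 (shut) to 1 (fully open). A call has 1 to 8 rows; each row is the pose to reach, as a shift and turn from the pose commanded when the call began, along the tool's axes at that moment; what a row does not reach only later rows make up. A row lasts 1/8 s, in which the tool goes at most 62.5 mm and 10.7 degrees, less where a joint would pass 70% of its speed; a pose out of reach is approached as far as the arm can. A call with a number of a shift or a turn outside -1 to 1 is refused whole. A call with a gripper value outside its range is refused whole. The fingers move at their own pace and stop on an object; "force" is the grip in N (left out, the last holds). Time passes only in rows, so rows that repeat a pose let the fingers close. It gives the time, the measured TCP pose, the force, the opening and the grip force at its end, in the units of the state.
- arm.get_state(): the state, without advancing time (a new reading comes with each control period).
- arm.grab_frame(name): name is "scene" or "top"; returns the picture (400x640x3 uint8, blue, green, red); there is no depth.
- arm.camera_model(name): a dict with "fovy" (degrees; the focal length in pixels is half the picture's height over the tangent of half this angle, whatever the lens; pixels are square), "cx", "cy" (the principal point, pixels), "D" ([k1, k2, p1, p2, k3] as OpenCV has them; the pictures are not rectified), "pose" (4x4, takes a point from camera to world coordinates). Camera axes: x right, y down, z forward; pixel columns grow to the right and rows downward; lengths in m; the calibration is good to about 2 mm. A picture is of the moment at which its call begins. camera_model takes no time and is no camera call.
- arm.job_done(): hands the job in; it is judged then, once.
The state is a dict: "t": time; "q": joint angles; "qd": joint speeds; "joint_efforts": joint torques, N m; "eef_pos": TCP position; "ee_rot": TCP orientation; "force": force on the tool from outside, world axes, zero at the start; "moment": the same for the moment, N m; "width": finger opening in m; "gripper_force": force on a finger pad.
Only numpy, scipy, OpenCV 4.12 (cv2) and the standard library are available. Lean on these libraries where they do the work, as an engineer would, in place of code of your own. Each camera call takes 0.05 s, during which the arm holds its last target. There are 200 camera calls.

## Task

A gel comb has snapped on the light box: slide the white waste tray squarely up against the front of the box, under its lip, then take the scraper and, reaching in under the half-open cover, bring its edge down gently on the glass behind the red pieces and, keeping it lightly pressed, draw all five off the front into the tray. The glass cracks under a knock or a hard push; keep the gripper's fingers off the dye-stained pieces, do not lean on the cover, leave everything else on the bench alone, and stand the scraper back on its green mat.

Things in the scene. Friction and masses are not known exactly. Their poses are not given: they have to be found in the camera images.
- lightbox: grey gel light box, fixed to the bench, 220 mm wide (its x) x 230 mm deep (its y) x 75 mm high. Origin on the bench under the centre of the housing; its -y side is the open front, its +y side the hinge side. Upright front face of the housing at y = -115 mm from the origin
- screen: flat top of the light box: level pale blue glass 75 mm above the bench; same origin and axes as the box. Side rims 8 mm high leave 196 mm clear (x = -98 to 98 mm); a back rim begins at y = 103 mm. No rim in front: the top runs out as a lip 15 mm thick, 25 mm beyond the front face. Stiff: touch it down at under 10 mm/s; it cracks if the scraper bears on it with over 25 N
- lip (a point): middle of the front edge of the lip, on the top surface (x = 0, y = -140 mm, 75 mm above the bench); same axes as the light box
- cover: clear amber cover of the light box, fixed half open; same origin and axes as the box. Flat panel 210 mm wide (x), 235 mm long, 10 mm thick at its black frame, hinged at y = 108 mm, 87 mm above the bench, sloping up and forward over the screen at 62 degrees to the level; its upper edge is 293 mm above the bench near y = 0. It cannot be moved; keep robot and scraper off it
- tray: white open waste tray, loose, 260 mm (its x) x 130 mm (its y) x 45 mm high, walls 4 mm, 350 g, origin under its centre. It fits under the lip (60 mm clear) and stands snug when its long wall touches the housing's front face. It starts 40 to 90 mm short of that, a little askew
- mat: green mat fixed on the bench, 170 mm (x) x 100 mm (y) x 3 mm, origin at its underside's centre; home of the scraper
- scraper: loose block scraper, 160 g, upright on the mat; origin under its centre, z up. Blue block 110 (x) x 18 (y) mm, z = 8 to 26 mm, below it two white blade strips 110 x 2.5 mm splayed outward 35 degrees: their edges run along x at y = +-14 mm, z = 0 to 1.5 mm. With the block leant 35 degrees towards one blade, that blade stands upright. Black grip on top: 40 (x) x 26 (y) mm, z = 26 to 72 mm
- chip1: a snapped piece of a red acrylic gel comb, bar 38 x 15 mm with two teeth, 27 mm deep over all, 7 mm thick, 10 g, lying flat on the screen at the start; origin at the middle of its underside (the bar runs along its x, teeth point to its y)
- chip2: a snapped piece of a red acrylic gel comb, bar 30 x 15 mm with two teeth, 29 mm deep over all, 7 mm thick, 10 g, lying flat on the screen at the start; origin at the middle of its underside (the bar runs along its x, teeth point to its y)
- chip3: a snapped piece of a red acrylic gel comb, bar 34 x 15 mm with one tooth, 29 mm deep over all, 7 mm thick, 10 g, lying flat on the screen at the start; origin at the middle of its underside (the bar runs along its x, teeth point to its y)
- chip4: a snapped piece of a red acrylic gel comb, bar 40 x 15 mm with three teeth, 27 mm deep over all, 7 mm thick, 10 g, lying flat on the screen at the start; origin at the middle of its underside (the bar runs along its x, teeth point to its y)
- chip5: a snapped piece of a red acrylic gel comb, bar 28 x 15 mm with one tooth, 29 mm deep over all, 7 mm thick, 10 g, lying flat on the screen at the start; origin at the middle of its underside (the bar runs along its x, teeth point to its y)
- tipbox: bystander: blue pipette-tip box full of white tips, 122 x 82 x 72 mm high, origin under its centre; leave it alone
- tiplid: bystander: the tip box's blue lid lying on the bench, 122 x 82 x 28 mm high, origin under its centre; leave it alone
- tuberack: bystander: low orange rack of small tubes, 100 x 170 x 34 mm high, origin under its centre; leave it alone
- dish: bystander: cream round culture dish, 90 mm across, 16 mm high, origin under its centre; leave it alone
- amberbottle: bystander: brown reagent bottle with black cap, 64 mm across, about 150 mm high, origin under its centre; leave it alone
- buffer: bystander: clear bottle with blue cap, 60 mm across, about 120 mm high, origin under its centre; leave it alone

How it is judged:
By the outcome, as a careful person would: the job done as asked, in the order asked, and still so for the second after the job is handed in, with the robot touching nothing.
It also fails if it takes over 72 s, if anything falls off the work surface, if the arm or the gripper's body presses on something with over 40 N, if the wrist force passes 120 N, or if a joint passes its speed limit or range.

## Working session

There is one attempt and no reset: what is moved stays moved. The work goes in short steps, Python scripts to look and compute and a tool call to move; the robot and the scene stay as the last step left them, time stands still between calls to the robot, and variables do not carry over. Pictures are saved under pics/ and viewed, at most 10 in all, crops included, and the job is handed in when it is done.

Besides the shell and the picture viewer there is one more tool, called after "Emit:" as name(argument=value, ...) on one line, values as JSON. arm_command: Moves the arm, as the interface text tells. Its arguments: {"type":"object","properties":{"series":{"type":"array"},"force":{"type":"number"}},"required":["series"]}

```bash
mkdir -p pics
cat > h.py <<'E'
import numpy as np, cv2
from station import arm
from scipy.spatial.transform import Rotation as R
def K(n):
    m=arm.camera_model(n); f=200/np.tan(np.radians(m['fovy'])/2)
    return np.array([[f,0,m['cx']],[0,f,m['cy']],[0,0,1.]]),np.array(m['D'],float),np.array(m['pose'])
def ray(n,uv):
    k,D,P=K(n); p=cv2.undistortPoints(np.array(uv,float).reshape(-1,1,2),k,D).reshape(-1,2)
    d=np.c_[p,np.ones(len(p))]@P[:3,:3].T; return P[:3,3],d
def onz(n,uv,z):
    o,d=ray(n,uv); return o+d*((z-o[2])/d[:,2])[:,None]
def proj(n,X):
    k,D,P=K(n); T=np.linalg.inv(P); return cv2.projectPoints(np.array(X,float).reshape(-1,1,3),cv2.Rodrigues(T[:3,:3])[0],T[:3,3],k,D)[0].reshape(-1,2)
def snap(n,f):
    im=arm.grab_frame(n); cv2.imwrite('pics/'+f,im); return im
E
python3 - <<'E'
from h import *
for n in('scene','top'):
    snap(n,n+'0.png'); k,D,P=K(n); print(n,k[0,0],D,P.round(3).tolist())
s=arm.get_state(); print(s['eef_pos'],s['ee_rot'],s['t'],s['width'],s['force'])
E
```

```text
scene 372.12399326865994 [-0.02831375  0.          0.          0.          0.        ] [[-0.229, 0.812, -0.537, 1.07], [0.973, 0.182, -0.139, 0.072], [-0.015, -0.554, -0.832, 0.868], [0.0, 0.0, 0.0, 1.0]]
top 376.53801135316735 [-0.08161526  0.          0.          0.          0.        ] [[-0.015, -0.995, 0.099, 0.465], [-1.0, 0.014, -0.003, -0.06], [0.002, -0.099, -0.995, 1.09], [0.0, 0.0, 0.0, 1.0]]
[ 0.25196778 -0.62580202  0.2477294 ] [ 3.14014494e+00 -1.45760531e-04 -2.75884980e+00] 0.1 0.08748572553651408 [ 0.02075111  0.58844873 -0.07824269]
```

View pics/scene0.png

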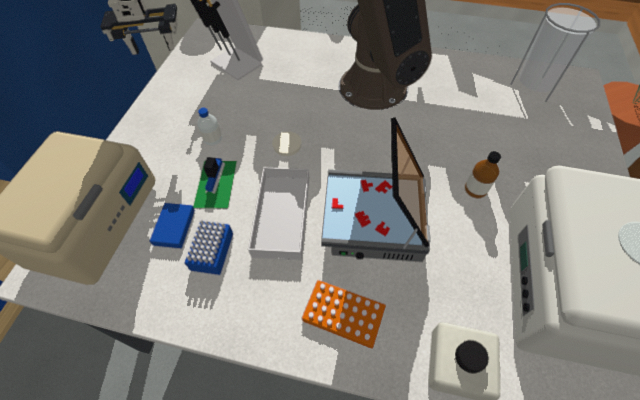

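View pics/top0.png

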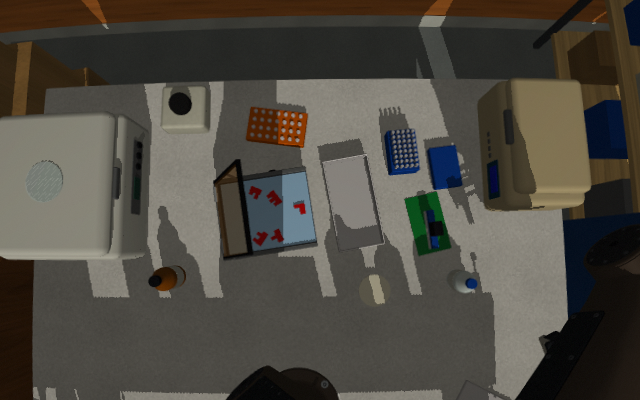

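The light box (top view about 220–317, 160–258) faces right, which is −y. The tray lies at about 320–383, 154–250, and the scraper stands on the mat at about (432, 225). Next I'll zoom in and measure with masks.

Run:
```python
from h import *
im=cv2.imread('pics/top0.png'); sc=cv2.imread('pics/scene0.png')
cv2.imwrite('pics/top0z.png',cv2.resize(im[100:290,210:460],None,fx=3.2,fy=3.15,interpolation=cv2.INTER_CUBIC))
cv2.imwrite('pics/sc0z.png',cv2.resize(sc[110:270,190:440],None,fx=3.2,fy=3.2,interpolation=cv2.INTER_CUBIC))
def blobs(n,I,lo,hi,z,amin,box=None):
    h=cv2.cvtColor(I,cv2.COLOR_BGR2HSV); m=cv2.inRange(h,lo,hi)
    if box: 
        k=np.zeros_like(m);k[box[1]:box[3],box[0]:box[2]]=255;m&=k
    c,_=cv2.findContours(m,cv2.RETR_EXTERNAL,cv2.CHAIN_APPROX_NONE)
    for q in c:
        if cv2.contourArea(q)<amin: continue
        b=cv2.boxPoints(cv2.minAreaRect(q)); w=onz(n,b,z)
        print(n,cv2.contourArea(q),b.round(1).tolist(),w[:,:2].round(3).tolist())
for n,I in(('top',im),('scene',sc)):
    print('red');blobs(n,I,(0,150,100),(8,255,255),.082,8,(240,150,320,260) if n=='top' else (320,170,400,240))
    print('green');blobs(n,I,(50,120,40),(75,255,255),.003,100)
    print('glass');blobs(n,I,(90,35,90),(115,140,255),.075,500)
```

```text
red
top 32.0 [[295.0, 204.0], [304.0, 204.0], [304.0, 212.0], [295.0, 212.0]] [[0.57, -0.002], [0.57, -0.027], [0.548, -0.026], [0.548, -0.002]]
green
top 1834.5 [[404.20001220703125, 198.6999969482422], [436.3999938964844, 190.60000610351562], [450.5, 247.10000610351562], [418.29998779296875, 255.1999969482422]] [[0.589, -0.316], [0.612, -0.413], [0.446, -0.447], [0.425, -0.352]]
glass
top 1855.0 [[273.3999938964844, 175.6999969482422], [305.8999938964844, 171.0], [315.6000061035156, 239.3000030517578], [283.1000061035156, 244.0]] [[0.649, 0.057], [0.661, -0.032], [0.474, -0.056], [0.463, 0.031]]
red
scene 37.0 [[376.5, 228.5], [382.5, 222.5], [389.5, 229.5], [383.5, 235.5]] [[0.612, 0.095], [0.592, 0.107], [0.608, 0.126], [0.627, 0.114]]
scene 47.0 [[353.8999938964844, 215.8000030517578], [359.8999938964844, 210.60000610351562], [369.20001220703125, 221.1999969482422], [363.20001220703125, 226.39999389648438]] [[0.589, 0.036], [0.57, 0.047], [0.596, 0.075], [0.613, 0.063]]
scene 29.0 [[333.0, 199.0], [342.0, 199.0], [342.0, 207.0], [333.0, 207.0]] [[0.551, -0.025], [0.546, -0.003],
[... 186 characters left out ...]
193.6999969482422]] [[0.493, 0.076], [0.463, 0.097], [0.479, 0.111], [0.508, 0.091]]
scene 10.5 [[360.20001220703125, 184.5], [364.70001220703125, 178.89999389648438], [371.5, 184.39999389648438], [367.0, 190.0]] [[0.491, 0.035], [0.471, 0.043], [0.484, 0.063], [0.505, 0.055]]
green
scene 933.0 [[193.5, 206.89999389648438], [203.1999969482422, 155.0], [235.6999969482422, 161.10000610351562], [226.0, 213.0]] [[0.61, -0.408], [0.427, -0.457], [0.428, -0.35], [0.609, -0.312]]
glass
scene 4609.0 [[321.8999938964844, 237.60000610351562], [326.6000061035156, 173.5], [416.79998779296875, 180.1999969482422], [412.0, 244.3000030517578]] [[0.662, -0.029], [0.47, -0.06], [0.439, 0.178], [0.632, 0.184]]
```

View pics/top0z.png

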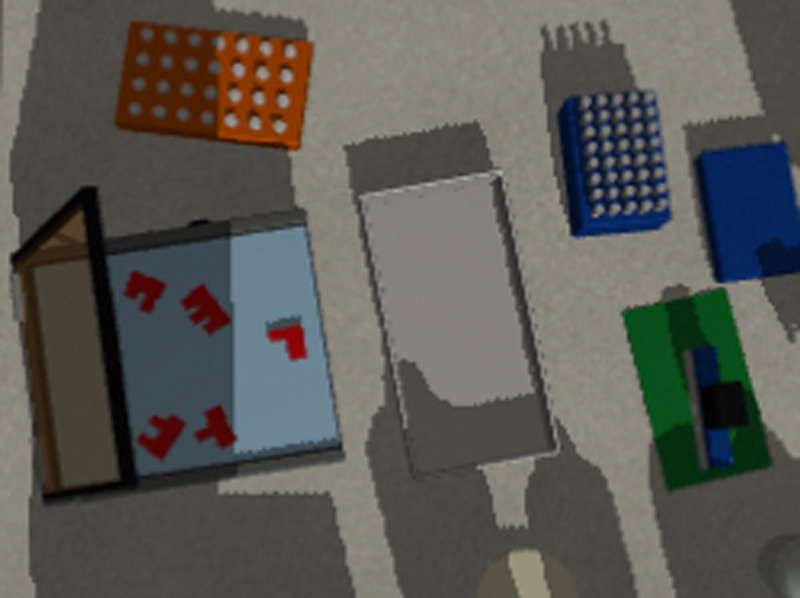

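View pics/sc0z.png

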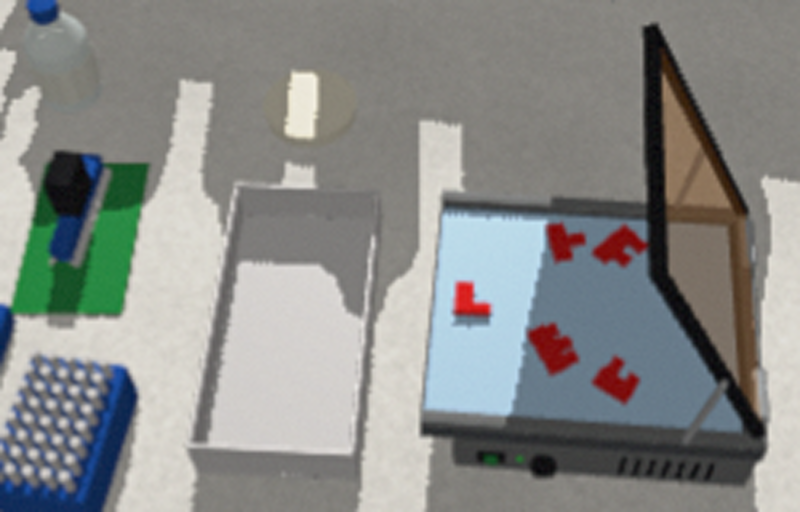

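The zooms show the lip edge at about (306,172)–(317,241) in the top view. They also show the tray rim corners, the five chips (the rear two at about (252,192) and (258,238)), and the grip at about (436,228). Next I'll convert these to positions in the box frame.

Run:
```python
from h import *
T={n:cv2.imread(f'pics/{n}0.png') for n in('top','scene')}
def mask(n,lo,hi,b):
    m=cv2.inRange(cv2.cvtColor(T[n],cv2.COLOR_BGR2HSV),lo,hi);k=np.zeros_like(m);k[b[1]:b[3],b[0]:b[2]]=255;return m&k
L={}
for n,b,rows in(('top',(230,160,325,255),range(180,236)),('scene',(315,165,400,245),range(182,232))):
    m=mask(n,(90,35,60),(115,160,255),b); p=[]
    for r in rows:
        c=np.where(m[r]>0)[0]
        if len(c): p.append(((c.max()+.5 if n=='top' else c.min()-.5),r))
    w=onz(n,p,.075)[:,:2]; a=np.polyfit(w[:,0],w[:,1],1); res=w[:,1]-np.polyval(a,w[:,0]); k=abs(res)<.003; a=np.polyfit(w[k,0],w[k,1],1)
    print(n,'lip line yaw',np.degrees(np.arctan(a[0])),'y at .56',np.polyval(a,.56),k.sum(),len(k)); L[n]=a
zt=lambda p:np.array(p)/[3.2,3.15]+[210,100]-.34
zs=lambda p:np.array(p)/3.2+[190,110]-.34
# glass corners at lip, inner rims
print('lip glass corners',onz('top',zt([(308,226),(341,446)]),.075)[:,:2].round(4).tolist(),onz('scene',zs([(426,412),(443,214)]),.075)[:,:2].round(4).tolist())
tr=[onz('top',zt([(501,171),(556,452),(413,475),(360,196)]),.045)[:,:2],onz('scene',zs([(193,450),(235,184),(380,195),(355,455)]),.045)[:,:2]]
for t in tr:
    print('tray',t.round(4).tolist(),'c',t.mean(0).round(4),'sides',[round(float(np.linalg.norm(t[i]-t[i-1])),4) for i in range(4)],'yaw',[round(float(np.degrees(np.arctan2(*(t[a]-t[b])[::-1]))),2) for a,b in((0,1),(3,2))])
a=(L['top']+L['scene'])/2; th=np.arctan(a[0])
cx=.5665;O=np.array([cx,np.polyval(a,cx)])  # provisional lip middle
ex=np.array([np.cos(th),np.sin(th)]);ey=np.array([-ex[1],ex[0]])
for n,b in(('top',(244,180,310,250)),('scene',(325,165,396,242))):
    m=mask(n,(0,120,40),(9,255,255),b)|mask(n,(172,120,40),(180,255,255),b)
    for q in cv2.findContours(m,cv2.RETR_EXTERNAL,cv2.CHAIN_APPROX_NONE)[0]:
        if cv2.contourArea(q)<8: continue
        w=onz(n,q.reshape(-1,2),.080)[:,:2]-O; x=w@ex;y=w@ey-.140
        print(n,'chip box-frame x',x.min().round(3),x.max().round(3),'y',y.min().round(3),y.max().round(3))
for n,b in(('top',(415,205,455,255)),('scene',(195,150,235,200))):
    for nm,lo,hi,z in(('grip',(0,0,0),(180,255,32),.075),('blue',(105,150,50),(125,255,255),.029)):
        q=max(cv2.findContours(mask(n,lo,hi,b),0,1)[0],key=cv2.contourArea); bx=cv2.boxPoints(cv2.minAreaRect(q)); print(n,nm,cv2.contourArea(q),bx.round(1).tolist(),onz(n,bx,z)[:,:2].round(3).tolist())
```

```text
top lip line yaw 8.102308411731904 y at .56 -0.04512073184756618 56 56
scene lip line yaw 8.001844489769248 y at .56 -0.04338331385306109 50 50
lip glass corners [[0.6598, -0.0325], [0.4693, -0.058]] [[0.6631, -0.0261], [0.4786, -0.0537]]
tray [[0.7135, -0.2032], [0.4612, -0.244], [0.4431, -0.1197], [0.6922, -0.0779]] c [ 0.5775 -0.1612] sides [0.1271, 0.2556, 0.1256, 0.2525] yaw [9.18, 9.52]
tray [[0.7192, -0.1965], [0.4636, -0.2456], [0.4478, -0.117], [0.6956, -0.0743]] c [ 0.5816 -0.1584] sides [0.1245, 0.2603, 0.1296, 0.2515] yaw [10.86, 9.75]
top chip box-frame x -0.085 -0.05 y -0.014 0.026
top chip box-frame x -0.083 -0.05 y -0.052 -0.023
top chip box-frame x -0.018 0.009 y -0.124 -0.096
top chip box-frame x 0.015 0.056 y -0.064 -0.028
top chip box-frame x 0.042 0.076 y -0.014 0.019
scene chip box-frame x 0.044 0.08 y -0.013 0.021
scene chip box-frame x 0.016 0.059 y -0.062 -0.025
scene chip box-frame x -0.018 0.012 y -0.121 -0.096
scene chip box-frame x -0.082 -0.046 y -0.011 0.031
scene chip box-frame x -0.081 -0.045 y -0.05 -0.021
top grip 174.5 [[427.79998779296875, 222.1999969482422], [441.79998779296875, 220.39999389648438], [443.6000061035156, 234.8000030517578], [429.6000061035156, 236.60000610351562]] [[0.516, -0.362], [0.52, -0.401], [0.481, -0.404], [0.477, -0.365]]
top blue 53.0 [[430.70001220703125, 236.1999969482422], [436.5, 235.39999389648438], [438.1000061035156, 247.0], [432.3999938964844, 247.8000030517578]] [[0.478, -0.382], [0.48, -0.399], [0.447, -0.402], [0.445, -0.386]]
scene grip 172.5 [[204.0, 158.0], [217.0, 158.0], [217.0, 176.0], [204.0, 176.0]] [[0.49, -0.406], [0.482, -0.371], [0.542, -0.347], [0.549, -0.381]]
scene blue 106.0 [[205.0, 189.0], [215.5, 157.5], [222.10000610351562, 159.6999969482422], [211.60000610351562, 191.1999969482422]] [[0.561, -0.387], [0.447, -0.401], [0.451, -0.379], [0.564, -0.366]]
```

```bash
cat >> h.py <<'E'
LIP=np.array([.567,-.0433]);TH=np.radians(8.05)
ex=np.array([np.cos(TH),np.sin(TH)]);ey=np.array([-ex[1],ex[0]])
def bx(x,y,z): # box frame (origin box) -> world
    return np.r_[LIP+x*ex+(y+.140)*ey,z]
def tool(lean,yaw=TH): # tool y=-box x, tool leaning (top towards box -y) by lean
    z=np.array([0,np.sin(lean),-np.cos(lean)]);y=np.array([-1.,0,0]);x=np.cross(y,z)
    return R.from_euler('z',yaw)*R.from_matrix(np.c_[x,y,z])
def cmd(p0,r0,p1,r1):
    d=r0.inv().apply(p1-p0)/.1; t=(r0.inv()*r1).as_rotvec()/(np.pi/2); return np.r_[t,d].round(3).tolist()
def cur():
    s=arm.get_state(); return s,np.array(s['eef_pos']),R.from_euler('xyz',s['ee_rot'])
E
python3 - <<'E'
from h import *
zt=lambda p:np.array(p)/[3.2,3.15]+[210,100]-.34
for z in(0,.072): print(z,onz('top',zt([(575,235),(668,225),(560,100),(655,90)]),z)[:,:2].round(3).tolist())
s,p,r=cur()
print(p,bx(0,-.32,0),bx(-.02,-.37,.05))
q=[np.array([.33,-.53,.24]),np.array([.42,-.44,.23]),np.array([.50,-.35,.21]),bx(-.025,-.367,.15),bx(-.025,-.367,.045)]
t=tool(0)
for i,a in enumerate(q): print(a.round(3),cmd(p,r,a,t)); p,r=a,t
for x in (.498,.506): print((np.array([x,-.388])-LIP)@ex,(np.array([x,-.388])-LIP)@ey-.14)
E
```

```text
0 [[0.662, -0.276], [0.671, -0.363], [0.792, -0.267], [0.802, -0.357]]
0.072 [[0.649, -0.262], [0.657, -0.343], [0.771, -0.253], [0.779, -0.337]]
[ 0.25196778 -0.62580202  0.2477294 ] [ 0.5922067  -0.22152632  0.        ] [ 0.57940564 -0.27383438  0.05      ]
[ 0.33 -0.53  0.24] [0.001, 0.001, -0.846, -1.082, 0.597, 0.078]
[ 0.42 -0.44  0.23] [0.0, 0.0, 0.0, -0.765, -1.017, 0.1]
[ 0.5  -0.35  0.21] [0.0, 0.0, 0.0, -0.779, -0.918, 0.2]
[ 0.574 -0.272  0.15 ] [0.0, 0.0, 0.0, -0.673, -0.843, 0.6]
[ 0.574 -0.272  0.045] [0.0, 0.0, 0.0, 0.0, 0.0, 1.05]
-0.11659092023224382 -0.47164084084955304
-0.10866975031025355 -0.4727611386077214
```

Emit:
arm_command(series=[0,0,-0.12,-0.14,0.08,0.01,0.45,0,0,-0.24,-0.28,0.16,0.02,0.45,0,0,-0.36,-0.42,0.24,0.03,0.45,0,0,-0.48,-0.56,0.32,0.04,0.45,0,0,-0.6,-0.7,0.4,0.05,0.45,0,0,-0.72,-0.85,0.48,0.06,0.45,0,0,-0.83,-1,0.56,0.08,0.45,0,0,-0.846,-1,0.6,0.08,0.45])

```text
t: 1.1
eef_pos: [0.3229, -0.5323, 0.24]
ee_rot: [3.141, 0.001, -1.428]
force: [0.4, 0.0, 0.3]
width: 0.0397
gripper_force: 0.0
```

Emit:
arm_command(series=[0,0,0,-0.2,-0.25,0.02,0.45,0,0,0,-0.4,-0.5,0.05,0.45,0,0,0,-0.6,-0.75,0.08,0.45,0,0,0,-0.8,-1,0.1,0.45])

```text
t: 1.6
eef_pos: [0.4103, -0.4394, 0.2303]
ee_rot: [3.141, 0.0, -1.433]
force: [0.7, -0.3, 0.0]
width: 0.0395
gripper_force: 0.0
```

Emit:
arm_command(series=[0,0,0,-0.2,-0.25,0.05,0.45,0,0,0,-0.4,-0.5,0.1,0.45,0,0,0,-0.6,-0.75,0.15,0.45,0,0,0,-0.8,-0.95,0.2,0.45])

```text
t: 2.1
eef_pos: [0.4934, -0.3469, 0.2102]
ee_rot: [3.141, 0.0, -1.433]
force: [-0.1, -0.5, 0.1]
width: 0.0397
gripper_force: 0.0
```

Emit:
arm_command(series=[0,0,0,-0.2,-0.25,0.15,0.45,0,0,0,-0.4,-0.5,0.3,0.45,0,0,0,-0.6,-0.75,0.45,0.45,0,0,0,-0.63,-0.9,0.65,0.45])

```text
t: 2.6
eef_pos: [0.5743, -0.2716, 0.1453]
ee_rot: [-3.141, -0.0, -1.431]
force: [-0.8, 0.1, -0.7]
width: 0.0397
gripper_force: 0.0
```

Emit:
arm_command(series=[0,0,0,0,0,0.3,0.45,0,0,0,0,0,0.6,0.45,0,0,0,0,0,0.9,0.45,0,0,0,0,0,1,0.45])

```text
t: 3.1
eef_pos: [0.5717, -0.2728, 0.0431]
ee_rot: [3.138, 0.001, -1.432]
force: [0.4, -0.6, 0.8]
width: 0.0391
gripper_force: 0.0
```

Run:
```python
from h import *
im=snap('scene','sc1.png'); cv2.imwrite('pics/sc1z.png',cv2.resize(im[110:270,190:440],None,fx=3.2,fy=3.2))
s,p,r=cur(); print(p,(p[:2]-LIP)@ex,(p[:2]-LIP)@ey-.14,s['force'])
```

```text
[ 0.57182096 -0.2727204   0.04291671] -0.027353939727804463 -0.3678348553876939 [ 0.07105344 -0.68039923 -0.67463975]
```

View pics/sc1z.png

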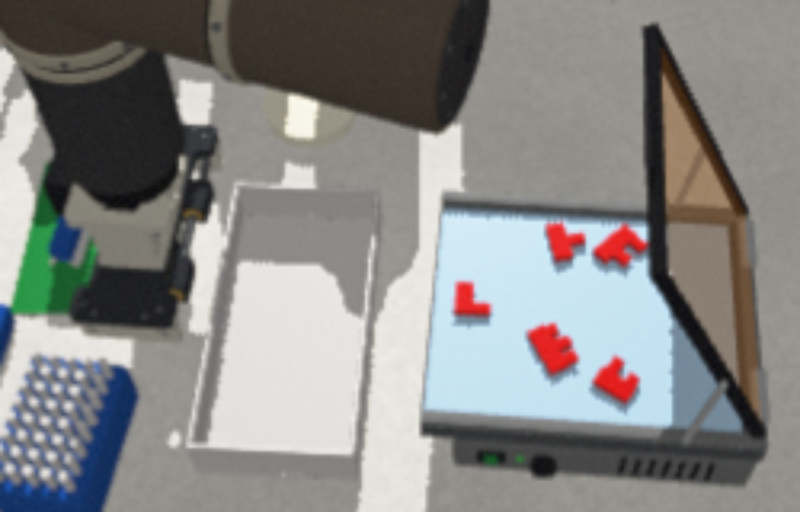

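The fingers stand clear of the tray's outer long wall, and the tray and chips haven't moved. Now I'll push the tray in.

Emit:
arm_command(series=[0,0,0,-0.12,0,0,0.45,0,0,0,-0.24,0,0,0.45,0,0,0,-0.36,0,0,0.45,0,0,0,-0.48,0,0,0.45,0,0,0,-0.6,0,0,0.45,0,0,0,-0.7,0,0,0.45,0,0,0,-0.8,0,0,0.45])

```text
t: 4.03
eef_pos: [0.5622, -0.1925, 0.0457]
ee_rot: [-3.141, -0.0, -1.43]
force: [-0.1, -3.2, 3.4]
width: 0.0393
gripper_force: 1.9
```

Emit:
arm_command(series=[0,0,0,-0.04,0,0,0.45,0,0,0,-0.08,0,0,0.45,0,0,0,-0.12,0,0,0.45,0,0,0,-0.16,0,0,0.45])

```text
t: 4.53
eef_pos: [0.5598, -0.1772, 0.0455]
ee_rot: [3.142, 0.0, -1.43]
force: [1.0, -4.1, 3.9]
width: 0.0393
gripper_force: 2.0
```

Emit:
arm_command(series=[0,0,0,-0.02,0,0,0.45,0,0,0,-0.04,0,0,0.45,0,0,0,-0.06,0,0,0.45])

```text
t: 4.9
eef_pos: [0.5589, -0.1712, 0.0455]
ee_rot: [3.141, 0.0, -1.43]
force: [0.5, -3.2, 2.9]
width: 0.0393
gripper_force: 1.8
```

Emit:
arm_command(series=[0,0,0,-0.02,0,0,0.45,0,0,0,-0.04,0,0,0.45,0,0,0,-0.06,0,0,0.45])

```text
t: 5.28
eef_pos: [0.5581, -0.1652, 0.0455]
ee_rot: [3.141, 0.0, -1.43]
force: [0.0, -3.9, 3.0]
width: 0.0392
gripper_force: 1.7
```

Emit:
arm_command(series=[0,0,0,-0.015,0,0,0.45,0,0,0,-0.03,0,0,0.45])

```text
t: 5.52
eef_pos: [0.558, -0.1634, 0.0456]
ee_rot: [3.142, -0.001, -1.429]
force: [2.5, -18.3, -1.5]
width: 0.0393
gripper_force: 9.2
```

Emit:
arm_command(series=[0,0,0,-0.008,0,0,0.45,0,0,0,-0.008,0,0,0.45])

```text
t: 5.78
eef_pos: [0.5579, -0.1634, 0.0456]
ee_rot: [3.142, -0.002, -1.429]
force: [3.7, -16.2, -2.1]
width: 0.0392
gripper_force: 8.3
```

Run:
```python
from h import *
im=snap('scene','sc2.png'); to=snap('top','top2.png')
cv2.imwrite('pics/m2.png',np.vstack([cv2.resize(im[130:260,200:420],None,fx=3.4,fy=2.3,interpolation=2),cv2.resize(to[130:260,280:500],None,fx=3.4,fy=2.3,interpolation=2)]))
```

```text
(no output)
```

View pics/m2.png

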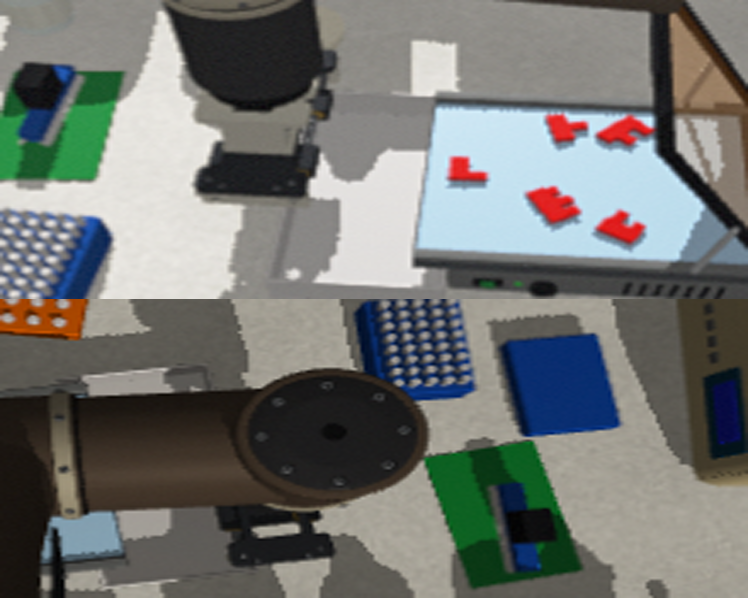

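The tray sits under the lip against the box, and all the chips are in place. Next I'll refine the scraper pose and back off.

Run:
```python
from h import *
T=cv2.imread('pics/top0.png');S=cv2.imread('pics/scene0.png')
zt=lambda p:np.array(p)/[3.2,3.15]+[210,100]-.34
print('grip far edge',onz('top',zt([(743,383),(747,424)]),.075).round(4).tolist(),'near base',onz('top',zt([(704,405)]),.029).round(4).tolist())
print('blue far edge',onz('top',zt([(713,347),(731,465)]),.029).round(4).tolist(),'near',onz('top',zt([(693,348),(710,468)]),.029).round(4).tolist())
print('blade',onz('top',zt([(684,350),(702,470)]),.004).round(4).tolist())
# scene blade/blue by 2.5: in sc0z
zs=lambda p:np.array(p)/3.2+[190,110]-.34
print('scene blade edge',onz('scene',zs([(108,170),(75,266)]),.004).round(4).tolist())
print('scene grip top corners',onz('scene',zs([(57,150),(90,153),(80,187),(46,184)]),.075).round(4).tolist())
```

```text
grip far edge [[0.5177, -0.4008, 0.075], [0.4822, -0.4027, 0.075]] near base [[0.5008, -0.3802, 0.029]]
blue far edge [[0.5531, -0.3905, 0.029], [0.4465, -0.4023, 0.029]] near [[0.5524, -0.3724, 0.029], [0.4443, -0.3833, 0.029]]
blade [[0.5528, -0.3714, 0.004], [0.4421, -0.3835, 0.004]]
scene blade edge [[0.4432, -0.384, 0.004], [0.5534, -0.3723, 0.004]]
scene grip top corners [[0.4831, -0.399, 0.075], [0.4801, -0.3691, 0.075], [0.5176, -0.3633, 0.075], [0.5208, -0.3933, 0.075]]
```

Emit:
arm_command(series=[0,0,0,0.1,0,0,0.45,0,0,0,0.3,0,0,0.7,0,0,0,0.5,0,-0.1,1,0,0,0,0.6,0,-0.4,1,0,0,0,0.6,0,-0.7,1,0,0,0,0.6,0,-1,1])

```text
t: 6.62
eef_pos: [0.5659, -0.2223, 0.1471]
ee_rot: [-3.141, 0.0, -1.431]
force: [1.2, 0.8, 0.5]
width: 0.0833
gripper_force: 0.0
```

Run:
```python
from h import *
s,p,r=cur(); g=tool(0,np.radians(6.2))
a=np.array([.530,-.31,.145]);b=np.array([.4997,-.388,.145]);c=np.array([.4997,-.388,.058])
print(cmd(p,r,a,g),cmd(a,g,b,g),cmd(b,g,c,g))
```

```text
[-0.0, 0.0, 0.02, 0.819, 0.478, 0.021] [0.0, 0.0, 0.0, 0.743, 0.385, 0.0] [0.0, 0.0, 0.0, 0.0, 0.0, 0.87]
```

Emit:
arm_command(series=[0,0,0.01,0.2,0.12,0.01,1,0,0,0.02,0.4,0.24,0.02,1,0,0,0.02,0.6,0.36,0.02,1,0,0,0.02,0.82,0.478,0.02,1])

```text
t: 7.12
eef_pos: [0.5298, -0.3105, 0.1443]
ee_rot: [-3.141, -0.0, -1.462]
force: [0.4, 0.1, 0.4]
width: 0.0874
gripper_force: 0.0
```

Emit:
arm_command(series=[0,0,0,0.25,0.13,0,1,0,0,0,0.5,0.26,0,1,0,0,0,0.743,0.385,0,1,0,0,0,0.743,0.385,0,1])

```text
t: 7.62
eef_pos: [0.499, -0.3893, 0.144]
ee_rot: [-3.141, -0.0, -1.464]
force: [-0.4, 0.9, 0.3]
width: 0.0874
gripper_force: 0.0
```

Run:
```python
from h import *
s,p,r=cur(); g=tool(0,np.radians(6.2)); print(p,s['ee_rot'],cmd(p,r,np.array([.4997,-.388,.058]),g))
```

```text
[ 0.4990158  -0.38930569  0.1439611 ] [-3.14149057e+00 -1.23572642e-05 -1.46418332e+00] [-0.0, -0.0, -0.001, -0.012, -0.008, 0.86]
```

Emit:
arm_command(series=[0,0,0,0,0,0.25,1,0,0,0,-0.01,0,0.5,1,0,0,0,-0.01,0,0.75,1,0,0,0,-0.01,0,0.86,1,0,0,0,-0.01,0,0.86,1])

```text
t: 8.25
eef_pos: [0.4998, -0.3859, 0.0573]
ee_rot: [3.141, 0.0, -1.461]
force: [0.1, -0.5, 0.7]
width: 0.0875
gripper_force: 0.0
```

Emit:
arm_command(series=[0,0,0,0,0,0,0.4,0,0,0,0,0,0,0.3,0,0,0,0,0,0,0.3,0,0,0,0,0,0,0.3,0,0,0,0,0,0,0.3,0,0,0,0,0,0,0.3], force=40)

```text
t: 9.0
eef_pos: [0.5002, -0.3861, 0.0577]
ee_rot: [-3.141, -0.0, -1.461]
force: [-0.0, 1.1, -0.2]
width: 0.0395
gripper_force: 40.0
```

```bash
cat >> h.py <<'E'
E_T=np.array([.014,0,.0547])
def edge(x,y,z,lean,yaw=TH):
    t=tool(np.radians(lean),yaw); return bx(x,y,z)-t.apply(E_T),t
def where():
    s,p,r=cur(); e=p+r.apply(E_T); d=e[:2]-LIP
    print('edge box x %.4f y %.4f z %.4f'%(d@ex,d@ey-.14,e[2]),'F',np.round(s['force'],1),'t',s['t'],'q',np.round(s['q'],2),'w',round(s['width'],4)); return s,p,r
E
python3 - <<'E'
from h import *
zs=lambda p:np.array(p)/3.2+[190,110]-.34
for n in(.083,.15):
  w=onz('scene',zs([(687,440),(725,383)]),n)[:,:2]-LIP; print('strut',n,(w@ex).round(3),(w@ey-.14).round(3))
s,p,r=where(); g=r
L=[(p+[0,0,.1],g),(np.array([.515,-.33,.22]),tool(np.radians(12)))]
L+=[edge(-.038,-.30,.18,30),edge(-.038,-.21,.14,38),edge(-.038,-.12,.105,38),edge(-.038,-.035,.100,38),edge(-.038,.044,.100,38)]
for a,t in L: print(a.round(3),cmd(p,r,a,t)); p,r=a,t
E
```

```text
strut 0.083 [0.109 0.059] [0.056 0.086]
strut 0.15 [0.144 0.098] [0.043 0.07 ]
edge box x -0.1146 y -0.4840 z 0.0030 F [-0.   1.1 -0.2] t 9.0 q [-0.35  0.46 -0.31  0.   -0.8   0.46] w 0.0395
[ 0.5   -0.386  0.158] [0.0, 0.0, 0.0, 0.0, -0.0, -1.0]
[ 0.515 -0.33   0.22 ] [-0.002, -0.133, -0.02, -0.541, -0.209, -0.623]
[ 0.554 -0.222  0.234] [0.0, -0.2, 0.0, -1.021, -0.536, 0.07]
[ 0.542 -0.14   0.192] [-0.0, -0.089, 0.0, -0.502, -0.0, 0.782]
[ 0.53  -0.051  0.157] [0.0, 0.0, 0.0, -0.494, 0.0, 0.83]
[0.518 0.033 0.152] [0.0, 0.0, 0.0, -0.639, -0.0, 0.563]
[0.507 0.111 0.152] [0.0, 0.0, 0.0, -0.623, -0.0, 0.486]
```

Emit:
arm_command(series=[0,0,0,0,0,-0.1,0.3,0,0,0,0,0,-0.3,0.3,0,0,0,0,0,-0.55,0.3,0,0,0,0,0,-0.8,0.3,0,0,0,0,0,-1,0.3])

```text
t: 9.62
eef_pos: [0.4999, -0.386, 0.1591]
ee_rot: [-3.141, -0.0, -1.461]
force: [0.8, 0.0, -2.0]
width: 0.0397
gripper_force: 40.0
```

Emit:
arm_command(series=[0,-0.03,0,-0.14,-0.05,-0.16,0.3,0,-0.07,-0.01,-0.28,-0.1,-0.32,0.3,0,-0.1,-0.02,-0.42,-0.15,-0.48,0.3,0,-0.133,-0.02,-0.54,-0.21,-0.62,0.3])

```text
t: 10.12
eef_pos: [0.5149, -0.3294, 0.2208]
ee_rot: [-3.138, 0.21, -1.429]
force: [-0.3, -1.3, -2.1]
width: 0.0398
gripper_force: 40.0
```

Emit:
arm_command(series=[0,-0.04,0,-0.2,-0.1,0.01,0.3,0,-0.08,0,-0.4,-0.2,0.03,0.3,0,-0.12,0,-0.6,-0.3,0.04,0.3,0,-0.16,0,-0.8,-0.42,0.06,0.3,0,-0.2,0,-1,-0.536,0.07,0.3,0,-0.2,0,-1,-0.536,0.07,0.3])

```text
t: 10.88
eef_pos: [0.5543, -0.224, 0.2334]
ee_rot: [-3.138, 0.524, -1.428]
force: [-0.4, -1.2, -1.4]
width: 0.04
gripper_force: 40.0
```

Run:
```python
from h import *
s,p,r=where()
L=[edge(-.038,-.21,.14,38),edge(-.038,-.12,.105,38),edge(-.038,-.035,.100,38),edge(-.038,.044,.100,38)]
for a,t in L: print(a.round(3),cmd(p,r,a,t)); p,r=a,t
im=snap('scene','sc3.png'); to=snap('top','top3.png')
cv2.imwrite('pics/m3.png',np.vstack([cv2.resize(im[20:260,190:440],None,fx=2.6,fy=1.25,interpolation=2),cv2.resize(to[130:260,220:470],None,fx=2.6,fy=2.25,interpolation=2)]))
```

```text
edge box x -0.0378 y -0.3019 z 0.1790 F [-0.4 -1.2 -1.4] t 10.875 q [-0.36  0.44  0.18 -0.46 -1.58  0.56] w 0.04
[ 0.542 -0.14   0.192] [-0.001, -0.089, 0.001, -0.524, 0.001, 0.783]
[ 0.53  -0.051  0.157] [0.0, 0.0, 0.0, -0.494, 0.0, 0.83]
[0.518 0.033 0.152] [0.0, 0.0, 0.0, -0.639, -0.0, 0.563]
[0.507 0.111 0.152] [0.0, 0.0, 0.0, -0.623, -0.0, 0.486]
```

View pics/m3.png

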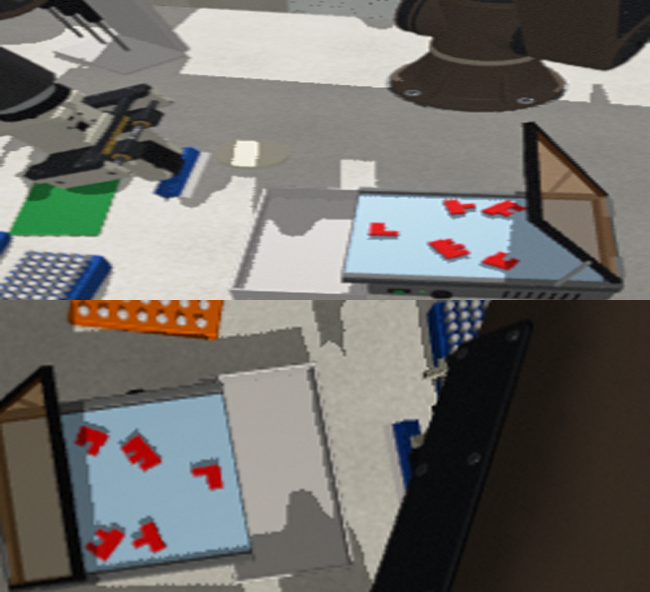

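The scraper is held and leaning correctly, and the tray is square under the lip. Going in.

Emit:
arm_command(series=[0,-0.03,0,-0.13,0,0.2,0.3,0,-0.06,0,-0.26,0,0.4,0.3,0,-0.089,0,-0.39,0,0.6,0.3,0,-0.089,0,-0.524,0,0.783,0.3])

```text
t: 11.48
eef_pos: [0.5416, -0.141, 0.1911]
ee_rot: [-3.139, 0.662, -1.43]
force: [-0.6, 0.3, -1.1]
width: 0.0396
gripper_force: 40.0
```

Emit:
arm_command(series=[0,0,0,-0.12,0,0.2,0.3,0,0,0,-0.25,0,0.42,0.3,0,0,0,-0.37,0,0.62,0.3,0,0,0,-0.494,0,0.83,0.3])

```text
t: 11.98
eef_pos: [0.5296, -0.0502, 0.1568]
ee_rot: [-3.137, 0.662, -1.427]
force: [0.9, 0.3, -2.2]
width: 0.0399
gripper_force: 40.0
```

Emit:
arm_command(series=[0,0,0,-0.16,0,0.14,0.3,0,0,0,-0.32,0,0.28,0.3,0,0,0,-0.48,0,0.42,0.3,0,0,0,-0.639,0,0.563,0.3,0,0,0,-0.639,0,0.563,0.3])

```text
t: 12.6
eef_pos: [0.5175, 0.0346, 0.1521]
ee_rot: [-3.137, 0.663, -1.426]
force: [-0.1, -0.3, -1.7]
width: 0.0398
gripper_force: 40.0
```

Run:
```python
from h import *
s,p,r=where()
for y in (.02,.044):
  a,t=edge(-.038,y,.100,38); print(cmd(p,r,a,t))
im=snap('scene','sc4.png'); to=snap('top','top4.png')
cv2.imwrite('pics/m4.png',np.vstack([cv2.resize(im[60:260,230:440],None,fx=3,fy=1.6,interpolation=2),cv2.resize(to[130:260,200:410],None,fx=3,fy=2,interpolation=2)]))
```

```text
edge box x -0.0380 y -0.0333 z 0.1004 F [-0.1 -0.3 -1.7] t 12.6 q [-0.06  0.36 -0.15 -0.68 -1.29  0.47] w 0.0398
[-0.001, -0.0, 0.002, -0.418, -0.002, 0.331]
[-0.001, -0.0, 0.002, -0.607, -0.003, 0.479]
```

View pics/m4.png

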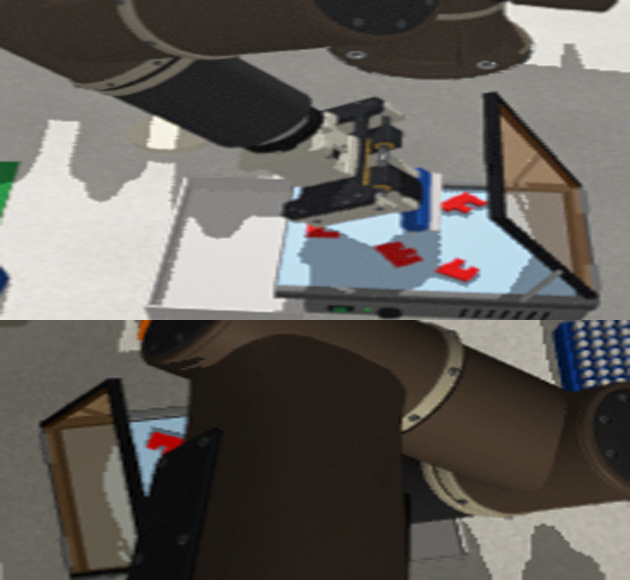

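The scraper is level and over the glass, clear of the cover and chips. Continuing inward at 25 mm above the glass.

Emit:
arm_command(series=[0,0,0,-0.1,0,0.08,0.3,0,0,0,-0.2,0,0.16,0.3,0,0,0,-0.31,0,0.245,0.3,0,0,0,-0.418,0,0.331,0.3])

```text
t: 13.2
eef_pos: [0.5103, 0.0866, 0.1516]
ee_rot: [-3.137, 0.663, -1.427]
force: [-0.2, 0.0, -1.8]
width: 0.0398
gripper_force: 40.0
```

Emit:
arm_command(series=[0,0,0,-0.06,0,0.05,0.3,0,0,0,-0.12,0,0.1,0.3,0,0,0,-0.189,0,0.148,0.3,0,0,0,-0.189,0,0.148,0.3])

```text
t: 13.7
eef_pos: [0.507, 0.1098, 0.1516]
ee_rot: [-3.137, 0.663, -1.427]
force: [0.4, 0.5, -0.8]
width: 0.0395
gripper_force: 40.0
```

Run:
```python
from h import *
s,p,r=where()
for z in (.081,.080):
  a,t=edge(-.038,.044,z,38); print(cmd(p,r,a,t))
print('per -1mm z',r.inv().apply([0,0,-.001])*10, 'per -10mm y',r.inv().apply(np.r_[-ey*.01,0])*10)
im=snap('scene','sc5.png'); 
cv2.imwrite('pics/m5.png',cv2.resize(im[90:250,300:440],None,fx=4,fy=3.5,interpolation=2))
```

```text
edge box x -0.0378 y 0.0427 z 0.0999 F [ 0.4  0.5 -0.8] t 13.7 q [ 0.07  0.32 -0.2  -0.72 -1.21  0.39] w 0.0395
[-0.001, -0.0, 0.002, 0.106, 0.001, 0.157]
[-0.001, -0.0, 0.002, 0.112, 0.001, 0.165]
per -1mm z [6.15401680e-03 3.38404534e-05 7.88206395e-03] per -10mm y [ 7.88209053e-02  7.76491732e-05 -6.15407089e-02]
```

View pics/m5.png

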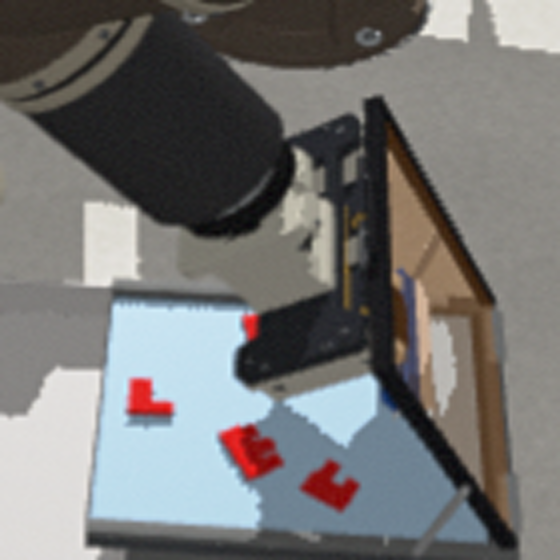

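Emit:
arm_command(series=[0,0,0,0.02,0,0.025,0.3,0,0,0,0.04,0,0.05,0.3,0,0,0,0.06,0,0.076,0.3,0,0,0,0.08,0,0.102,0.3,0,0,0,0.098,0,0.126,0.3,0,0,0,0.098,0,0.126,0.3])

```text
t: 14.5
eef_pos: [0.507, 0.1094, 0.1352]
ee_rot: [-3.138, 0.663, -1.428]
force: [-0.3, 0.7, -1.6]
width: 0.0401
gripper_force: 40.0
```

Emit:
arm_command(series=[0,0,0,0.0043,0,0.0055,0.3,0,0,0,0.0086,0,0.011,0.3,0,0,0,0.0129,0,0.0165,0.3,0,0,0,0.0172,0,0.022,0.3,0,0,0,0.0172,0,0.022,0.3])

```text
t: 15.12
eef_pos: [0.5071, 0.1094, 0.1327]
ee_rot: [-3.137, 0.663, -1.428]
force: [0.1, -0.1, -2.5]
width: 0.0398
gripper_force: 40.0
```

```bash
python3 -c "
from h import *
where()"
```

```text
edge box x -0.0377 y 0.0422 z 0.0809 F [ 0.1 -0.1 -2.5] t 15.125 q [ 0.07  0.34 -0.21 -0.73 -1.18  0.42] w 0.0398
```

Emit:
arm_command(series=[0,0,0,0.0037,0,0.0047,0.3,0,0,0,0.0074,0,0.0094,0.3,0,0,0,0.0111,0,0.0141,0.3,0,0,0,0.0148,0,0.0188,0.3,0,0,0,0.0185,0,0.0236,0.3])

```text
t: 15.75
eef_pos: [0.5072, 0.1094, 0.1297]
ee_rot: [-3.137, 0.663, -1.428]
force: [-0.9, -0.5, -1.5]
width: 0.0398
gripper_force: 40.0
```

Emit:
arm_command(series=[0,0,0,0.0025,0,0.0032,0.3,0,0,0,0.005,0,0.0063,0.3,0,0,0,0.0074,0,0.0095,0.3])

```text
t: 16.12
eef_pos: [0.5071, 0.1094, 0.1285]
ee_rot: [-3.137, 0.663, -1.428]
force: [0.1, -0.7, -1.9]
width: 0.0398
gripper_force: 40.0
```

Emit:
arm_command(series=[0,0,0,0.0025,0,0.0032,0.3,0,0,0,0.005,0,0.0063,0.3,0,0,0,0.0074,0,0.0095,0.3])

```text
t: 16.5
eef_pos: [0.5072, 0.1094, 0.1276]
ee_rot: [-3.137, 0.663, -1.427]
force: [-0.5, -1.8, 4.7]
width: 0.0393
gripper_force: 40.0
```

Emit:
arm_command(series=[0,0,0,0.0025,0,0.0032,0.3,0,0,0,0.005,0,0.0063,0.3])

```text
t: 16.75
eef_pos: [0.5072, 0.1094, 0.1276]
ee_rot: [-3.137, 0.663, -1.426]
force: [-1.8, -3.1, 10.5]
width: 0.0397
gripper_force: 40.0
```

Emit:
arm_command(series=[0,0,0,0.014,0,-0.017,0.3,0,0,0,0.037,0,-0.034,0.3,0,0,0,0.076,0,-0.065,0.3,0,0,0,0.115,0,-0.095,0.3])

```text
t: 17.25
eef_pos: [0.5094, 0.0953, 0.1276]
ee_rot: [-3.137, 0.664, -1.427]
force: [0.2, 3.7, 6.2]
width: 0.0401
gripper_force: 40.0
```

```bash
python3 -c "
from h import *
where()"
```

```text
edge box x -0.0375 y 0.0280 z 0.0759 F [0.2 3.7 6.2] t 17.25 q [ 0.04  0.36 -0.21 -0.72 -1.19  0.44] w 0.0401
```

Emit:
arm_command(series=[0,0,0,0.0394,0,-0.0308,0.3,0,0,0,0.0788,0,-0.0615,0.3,0,0,0,0.118,0,-0.0923,0.3,0,0,0,0.1576,0,-0.1231,0.3,0,0,0,0.197,0,-0.1539,0.3,0,0,0,0.2364,0,-0.1846,0.3])

```text
t: 18.0
eef_pos: [0.5135, 0.0656, 0.1275]
ee_rot: [-3.137, 0.665, -1.427]
force: [-0.3, 3.3, 6.0]
width: 0.0398
gripper_force: 40.0
```

```bash
python3 -c "
from h import *
s,p,r=where(); print('per -1mm z',r.inv().apply([0,0,-.001])*10, 'per -10mm y',r.inv().apply(np.r_[-ey*.01,0])*10)"
```

```text
edge box x -0.0375 y -0.0020 z 0.0758 F [-0.3  3.3  6. ] t 18.0 q [-0.01  0.37 -0.19 -0.71 -1.22  0.48] w 0.0398
per -1mm z [6.16683022e-03 3.58517038e-05 7.87203402e-03] per -10mm y [ 7.87207973e-02  2.13082891e-05 -6.16687573e-02]
```

Steady at about 8 N. Continuing.

Emit:
arm_command(series=[0,0,0,0.0394,0,-0.0308,0.3,0,0,0,0.0788,0,-0.0616,0.3,0,0,0,0.118,0,-0.0925,0.3,0,0,0,0.1575,0,-0.1233,0.3,0,0,0,0.197,0,-0.1541,0.3,0,0,0,0.2362,0,-0.185,0.3,0,0,0,0.2755,0,-0.2158,0.3,0,0,0,0.315,0,-0.2467,0.3])

```text
t: 19.0
eef_pos: [0.5191, 0.026, 0.1276]
ee_rot: [-3.137, 0.665, -1.427]
force: [-1.3, 3.8, 5.9]
width: 0.04
gripper_force: 40.0
```

Emit:
arm_command(series=[0,0,0,0.0394,0,-0.0308,0.3,0,0,0,0.0788,0,-0.0616,0.3,0,0,0,0.118,0,-0.0925,0.3,0,0,0,0.1575,0,-0.1233,0.3,0,0,0,0.197,0,-0.1541,0.3,0,0,0,0.2362,0,-0.185,0.3])

```text
t: 19.75
eef_pos: [0.5232, -0.0038, 0.1276]
ee_rot: [-3.137, 0.665, -1.427]
force: [-0.6, 3.9, 5.9]
width: 0.0396
gripper_force: 40.0
```

```bash
python3 -c "
from h import *
where()"
```

```text
edge box x -0.0377 y -0.0720 z 0.0759 F [-0.6  3.9  5.9] t 19.75 q [-0.12  0.41 -0.13 -0.67 -1.3   0.54] w 0.0396
```

Emit:
arm_command(series=[0,0,0,0.0394,0,-0.0308,0.3,0,0,0,0.0788,0,-0.0616,0.3,0,0,0,0.118,0,-0.0925,0.3,0,0,0,0.1575,0,-0.1233,0.3,0,0,0,0.197,0,-0.1541,0.3,0,0,0,0.2362,0,-0.185,0.3,0,0,0,0.2755,0,-0.2158,0.3,0,0,0,0.315,0,-0.2467,0.3])

```text
t: 20.75
eef_pos: [0.5288, -0.0434, 0.1276]
ee_rot: [-3.137, 0.665, -1.427]
force: [-0.6, 3.9, 6.3]
width: 0.04
gripper_force: 40.0
```

Emit:
arm_command(series=[0,0,0,0.0315,0,-0.0247,0.3,0,0,0,0.063,0,-0.0493,0.3,0,0,0,0.0945,0,-0.074,0.3,0,0,0,0.126,0,-0.0987,0.3,0,0,0,0.1575,0,-0.1233,0.3,0,0,0,0.189,0,-0.148,0.3,0,0,0,0.2205,0,-0.1727,0.3])

```text
t: 21.62
eef_pos: [0.5327, -0.0713, 0.1275]
ee_rot: [-3.138, 0.664, -1.427]
force: [-0.0, 2.2, 3.3]
width: 0.0396
gripper_force: 40.0
```

```bash
python3 -c "
from h import *
s,p,r=where(); im=snap('scene','sc6.png')
h=cv2.cvtColor(im,cv2.COLOR_BGR2HSV); m=cv2.inRange(h,(0,120,40),(9,255,255))|cv2.inRange(h,(172,120,40),(180,255,255)); m[:,:235]=0; m[:,420:]=0;m[:140]=0;m[262:]=0
for q in cv2.findContours(m,0,1)[0]:
  if cv2.contourArea(q)>4: 
    for z in(.08,.012):
      w=onz('scene',q.reshape(-1,2),z)[:,:2]-LIP; print(z,(w@ex).min().round(3),(w@ex).max().round(3),(w@ey-.14).min().round(3),(w@ey-.14).max().round(3))
"
```

```text
edge box x -0.0378 y -0.1402 z 0.0758 F [-0.   2.2  3.3] t 21.625 q [-0.23  0.46 -0.06 -0.63 -1.37  0.6 ] w 0.0396
0.08 0.043 0.079 -0.01 0.021
0.012 0.003 0.042 -0.003 0.031
0.08 0.019 0.058 -0.069 -0.027
0.012 -0.024 0.019 -0.067 -0.021
0.08 0.021 0.051 -0.155 -0.139
0.012 -0.022 0.011 -0.16 -0.143
0.08 -0.021 0.001 -0.161 -0.155
0.012 -0.067 -0.044 -0.167 -0.16
```

Emit:
arm_command(series=[0,0,0,0.02,0,-0.0155,0.3,0,0,0,0.04,0,-0.031,0.3,0,0,0,0.06,0,-0.0467,0.3,0,0,0,0.08,0,-0.062,0.3,0,0,0,0.11,0,-0.086,0.3,0,0,0,0.14,0,-0.11,0.3])

```text
t: 22.42
eef_pos: [0.5354, -0.0897, 0.1272]
ee_rot: [-3.137, 0.663, -1.428]
force: [-0.2, 0.5, -1.0]
width: 0.0399
gripper_force: 40.0
```

```bash
cat >> h.py <<'E'
def reds(f):
    im=snap('scene',f); h=cv2.cvtColor(im,cv2.COLOR_BGR2HSV); m=cv2.inRange(h,(0,120,40),(9,255,255))|cv2.inRange(h,(172,120,40),(180,255,255)); m[:,:235]=0; m[:,420:]=0;m[:140]=0;m[262:]=0
    for q in cv2.findContours(m,0,1)[0]:
        if cv2.contourArea(q)>4:
            o=[]
            for z in(.08,.010):
                w=onz('scene',q.reshape(-1,2),z)[:,:2]-LIP;x=w@ex;y=w@ey-.14; o+=[z,x.min().round(3),x.max().round(3),y.min().round(3),y.max().round(3)]
            print('red',cv2.contourArea(q),*o)
E
python3 -c "
from h import *
s,p,r=where(); reds('sc7.png')
L=[edge(-.038,-.165,.11,38),edge(.040,-.10,.105,38),edge(.040,-.02,.102,38),edge(.040,.044,.100,38),edge(.040,.044,.083,38)]
for a,t in L: print(a.round(3),cmd(p,r,a,t)); p,r=a,t
"
```

```text
edge box x -0.0376 y -0.1589 z 0.0755 F [-0.2  0.5 -1. ] t 22.425 q [-0.25  0.48 -0.04 -0.62 -1.38  0.62] w 0.0399
red 82.5 0.08 0.043 0.079 -0.01 0.021 0.01 0.001 0.041 -0.003 0.032
red 116.0 0.08 0.019 0.058 -0.069 -0.027 0.01 -0.025 0.018 -0.067 -0.021
red 37.0 0.08 0.018 0.051 -0.155 -0.14 0.01 -0.027 0.009 -0.16 -0.144
[ 0.536 -0.096  0.162] [-0.002, -0.0, 0.001, -0.164, 0.001, -0.31]
[ 0.604 -0.021  0.157] [0.0, 0.0, 0.0, -0.481, -0.78, 0.44]
[0.593 0.059 0.154] [0.0, 0.0, 0.0, -0.612, 0.0, 0.516]
[0.584 0.122 0.152] [0.0, 0.0, 0.0, -0.492, -0.0, 0.41]
[0.584 0.122 0.135] [0.0, 0.0, 0.0, 0.105, -0.0, 0.134]
```

Emit:
arm_command(series=[0,0,0,-0.05,0,-0.1,0.3,0,0,0,-0.11,0,-0.2,0.3,0,0,0,-0.164,0,-0.31,0.3])

```text
t: 22.85
eef_pos: [0.5362, -0.0956, 0.163]
ee_rot: [-3.136, 0.662, -1.427]
force: [0.4, 0.3, -2.7]
width: 0.04
gripper_force: 40.0
```

Emit:
arm_command(series=[0,0,0,-0.12,-0.2,0.11,0.3,0,0,0,-0.24,-0.4,0.22,0.3,0,0,0,-0.36,-0.6,0.33,0.3,0,0,0,-0.481,-0.78,0.44,0.3])

```text
t: 23.35
eef_pos: [0.6052, -0.0183, 0.1564]
ee_rot: [-3.138, 0.663, -1.427]
force: [0.3, -0.6, -2.4]
width: 0.0397
gripper_force: 40.0
```

Emit:
arm_command(series=[0,0,0,-0.15,0,0.13,0.3,0,0,0,-0.3,0,0.26,0.3,0,0,0,-0.46,0,0.388,0.3,0,0,0,-0.612,0,0.516,0.3,0,0,0,-0.612,0,0.516,0.3])

```text
t: 23.98
eef_pos: [0.5924, 0.0608, 0.1544]
ee_rot: [-3.137, 0.663, -1.426]
force: [0.1, -0.8, -1.6]
width: 0.0397
gripper_force: 40.0
```

```bash
python3 -c "
from h import *
s,p,r=where(); reds('sc8.png')
L=[edge(.040,.043,.100,38),edge(.040,.043,.080,38)]
for a,t in L: print(a.round(3),cmd(p,r,a,t)); p,r=a,t
"
```

```text
edge box x 0.0399 y -0.0179 z 0.1026 F [ 0.1 -0.8 -1.6] t 23.975 q [-0.01  0.44 -0.   -0.68 -1.31  0.4 ] w 0.0397
red 27.0 0.08 0.056 0.079 0.007 0.021 0.01 0.016 0.041 0.016 0.032
red 36.0 0.08 0.018 0.051 -0.155 -0.141 0.01 -0.027 0.009 -0.16 -0.145
red 61.0 0.08 -0.024 0.009 -0.161 -0.14 0.01 -0.072 -0.036 -0.167 -0.144
[0.584 0.121 0.152] [-0.001, -0.0, 0.002, -0.463, -0.004, 0.396]
[0.584 0.121 0.132] [0.0, 0.0, 0.0, 0.123, -0.0, 0.158]
```

Emit:
arm_command(series=[0,0,0,-0.12,0,0.1,0.3,0,0,0,-0.24,0,0.2,0.3,0,0,0,-0.35,0,0.3,0.3,0,0,0,-0.463,-0.004,0.396,0.3,0,0,0,-0.463,-0.004,0.396,0.3])

```text
t: 24.65
eef_pos: [0.5845, 0.1207, 0.1513]
ee_rot: [-3.137, 0.663, -1.426]
force: [-0.2, 0.2, -1.3]
width: 0.0398
gripper_force: 40.0
```

Emit:
arm_command(series=[0,0,0,0.025,0,0.032,0.3,0,0,0,0.05,0,0.064,0.3,0,0,0,0.075,0,0.096,0.3,0,0,0,0.1,0,0.128,0.3,0,0,0,0.116,0,0.149,0.3,0,0,0,0.116,0,0.149,0.3])

```text
t: 25.4
eef_pos: [0.5848, 0.1193, 0.1319]
ee_rot: [-3.138, 0.663, -1.428]
force: [0.0, -0.7, -1.3]
width: 0.0398
gripper_force: 40.0
```

```bash
python3 -c "
from h import *
where()"
```

```text
edge box x 0.0406 y 0.0411 z 0.0802 F [ 0.  -0.7 -1.3] t 25.4 q [ 0.08  0.44 -0.05 -0.71 -1.22  0.37] w 0.0398
```

Emit:
arm_command(series=[0,0,0,0.0031,0,0.0039,0.3,0,0,0,0.0062,0,0.0079,0.3,0,0,0,0.0093,0,0.0118,0.3,0,0,0,0.0124,0,0.0158,0.3,0,0,0,0.0155,0,0.0197,0.3,0,0,0,0.0185,0,0.0236,0.3,0,0,0,0.0185,0,0.0236,0.3])

```text
t: 26.28
eef_pos: [0.5849, 0.1194, 0.1292]
ee_rot: [-3.138, 0.663, -1.428]
force: [-0.1, 0.1, -2.0]
width: 0.0398
gripper_force: 40.0
```

Emit:
arm_command(series=[0,0,0,0.0025,0,0.0032,0.3,0,0,0,0.005,0,0.0063,0.3,0,0,0,0.0074,0,0.0095,0.3])

```text
t: 26.65
eef_pos: [0.5849, 0.1193, 0.128]
ee_rot: [-3.137, 0.663, -1.428]
force: [-0.5, 0.3, -2.2]
width: 0.04
gripper_force: 40.0
```

Emit:
arm_command(series=[0,0,0,0.0025,0,0.0032,0.3,0,0,0,0.005,0,0.0063,0.3,0,0,0,0.005,0,0.0063,0.3])

```text
t: 27.02
eef_pos: [0.585, 0.1193, 0.1277]
ee_rot: [-3.137, 0.663, -1.427]
force: [-0.6, -0.8, 3.3]
width: 0.0398
gripper_force: 40.0
```

Emit:
arm_command(series=[0,0,0,0.0025,0,0.0032,0.3,0,0,0,0.0025,0,0.0032,0.3])

```text
t: 27.28
eef_pos: [0.585, 0.1193, 0.1277]
ee_rot: [-3.137, 0.663, -1.427]
force: [-0.8, -1.4, 6.0]
width: 0.04
gripper_force: 40.0
```

Emit:
arm_command(series=[0,0,0,0.0158,0,-0.0123,0.3,0,0,0,0.0394,0,-0.0308,0.3,0,0,0,0.0788,0,-0.0616,0.3,0,0,0,0.118,0,-0.0925,0.3,0,0,0,0.1575,0,-0.1233,0.3,0,0,0,0.197,0,-0.1541,0.3])

```text
t: 28.02
eef_pos: [0.5886, 0.0955, 0.1276]
ee_rot: [-3.136, 0.665, -1.427]
force: [-0.8, 3.9, 6.2]
width: 0.0396
gripper_force: 40.0
```

Emit:
arm_command(series=[0,0,0,0.0394,0,-0.0308,0.3,0,0,0,0.0788,0,-0.0616,0.3,0,0,0,0.118,0,-0.0925,0.3,0,0,0,0.1575,0,-0.1233,0.3,0,0,0,0.197,0,-0.1541,0.3,0,0,0,0.2362,0,-0.185,0.3,0,0,0,0.2755,0,-0.2158,0.3,0,0,0,0.315,0,-0.2467,0.3])

```text
t: 29.02
eef_pos: [0.5942, 0.0558, 0.1276]
ee_rot: [-3.137, 0.665, -1.427]
force: [-0.5, 3.3, 5.4]
width: 0.0399
gripper_force: 40.0
```

```bash
python3 -c "
from h import *
where()"
```

```text
edge box x 0.0411 y -0.0229 z 0.0759 F [-0.5  3.3  5.4] t 29.025 q [-0.02  0.48 -0.01 -0.69 -1.28  0.44] w 0.0399
```

Emit:
arm_command(series=[0,0,0,0.0394,0,-0.0308,0.3,0,0,0,0.0788,0,-0.0616,0.3,0,0,0,0.118,0,-0.0925,0.3,0,0,0,0.1575,0,-0.1233,0.3,0,0,0,0.197,0,-0.1541,0.3,0,0,0,0.2362,0,-0.185,0.3,0,0,0,0.2755,0,-0.2158,0.3,0,0,0,0.315,0,-0.2467,0.3])

```text
t: 30.02
eef_pos: [0.5998, 0.0162, 0.1276]
ee_rot: [-3.137, 0.665, -1.427]
force: [-0.3, 3.1, 6.6]
width: 0.0397
gripper_force: 40.0
```

Emit:
arm_command(series=[0,0,0,0.0394,0,-0.0308,0.3,0,0,0,0.0788,0,-0.0616,0.3,0,0,0,0.118,0,-0.0925,0.3,0,0,0,0.1575,0,-0.1233,0.3,0,0,0,0.197,0,-0.1541,0.3,0,0,0,0.2362,0,-0.185,0.3,0,0,0,0.2755,0,-0.2158,0.3,0,0,0,0.315,0,-0.2467,0.3])

```text
t: 31.02
eef_pos: [0.6053, -0.0234, 0.1276]
ee_rot: [-3.137, 0.665, -1.427]
force: [-0.7, 3.4, 4.9]
width: 0.04
gripper_force: 40.0
```

Emit:
arm_command(series=[0,0,0,0.0315,0,-0.0247,0.3,0,0,0,0.063,0,-0.0493,0.3,0,0,0,0.0945,0,-0.074,0.3,0,0,0,0.126,0,-0.0987,0.3,0,0,0,0.1575,0,-0.1233,0.3,0,0,0,0.189,0,-0.148,0.3,0,0,0,0.2205,0,-0.1727,0.3,0,0,0,0.252,0,-0.1973,0.3])

```text
t: 32.02
eef_pos: [0.6098, -0.0551, 0.1276]
ee_rot: [-3.137, 0.664, -1.427]
force: [0.7, 3.1, 4.9]
width: 0.0396
gripper_force: 40.0
```

Emit:
arm_command(series=[0,0,0,0.03,0,-0.0235,0.3,0,0,0,0.06,0,-0.047,0.3,0,0,0,0.09,0,-0.07,0.3,0,0,0,0.12,0,-0.094,0.3,0,0,0,0.12,0,-0.094,0.3])

```text
t: 32.65
eef_pos: [0.6119, -0.0715, 0.1268]
ee_rot: [-3.138, 0.663, -1.428]
force: [0.3, -0.2, -1.4]
width: 0.0396
gripper_force: 40.0
```

```bash
python3 -c "
from h import *
s,p,r=where();reds('sc9.png')"
```

```text
edge box x 0.0407 y -0.1516 z 0.0751 F [ 0.3 -0.2 -1.4] t 32.65 q [-0.2   0.56  0.11 -0.63 -1.41  0.54] w 0.0396
red 42.5 0.08 0.094 0.119 -0.159 -0.139 0.01 0.057 0.084 -0.165 -0.143
```

Emit:
arm_command(series=[0,0,0,0.03,0,-0.0235,0.3,0,0,0,0.06,0,-0.047,0.3,0,0,0,0.08,0,-0.062,0.3,0,0,0,0.04,0,-0.15,0.3,0,0,0,0,0,-0.3,0.3,0,0,0,0,0,-0.6,0.3,0,0,0,0,0,-0.9,0.3,0,0,0,0,0,-1,0.3])

```text
t: 33.7
eef_pos: [0.6211, -0.1335, 0.2085]
ee_rot: [-3.133, 0.661, -1.426]
force: [-0.6, 0.4, -1.4]
width: 0.0395
gripper_force: 40.0
```

```bash
python3 -c "
from h import *
s,p,r=where();reds('sc10.png')
g=R.from_euler('xyz',[np.pi,0,-1.461]); m=tool(np.radians(18))
L=[(np.array([.57,-.22,.25]),tool(np.radians(22))),(np.array([.52,-.31,.22]),g),(np.array([.5002,-.386,.165]),g),(np.array([.5002,-.386,.0575]),g)]
for a,t in L: print(a.round(3),cmd(p,r,a,t)); p,r=a,t
"
```

```text
edge box x 0.0413 y -0.2144 z 0.1568 F [-0.6  0.4 -1.4] t 33.7 q [-0.28  0.53  0.26 -0.6  -1.59  0.5 ] w 0.0395
red 45.0 0.08 0.098 0.119 -0.159 -0.139 0.01 0.061 0.084 -0.165 -0.143
red 124.0 0.08 0.018 0.085 -0.163 -0.141 0.01 -0.027 0.047 -0.169 -0.145
red 73.0 0.08 -0.028 0.009 -0.161 -0.141 0.01 -0.076 -0.036 -0.167 -0.144
[ 0.57 -0.22  0.25] [-0.004, 0.176, 0.002, 0.363, 0.624, -0.813]
[ 0.52 -0.31  0.22] [0.004, 0.244, 0.019, 0.874, 0.621, -0.029]
[ 0.5   -0.386  0.165] [0.0, 0.0, 0.0, 0.734, 0.28, 0.55]
[ 0.5   -0.386  0.058] [0.0, 0.0, 0.0, 0.0, -0.0, 1.075]
```

Emit:
arm_command(series=[0,0.04,0,0.08,0.12,-0.2,0.3,0,0.08,0,0.16,0.25,-0.4,0.3,0,0.13,0,0.26,0.45,-0.6,0.3,-0.004,0.176,0.002,0.363,0.624,-0.813,0.3,-0.004,0.176,0.002,0.363,0.624,-0.813,0.3])

```text
t: 34.38
eef_pos: [0.5689, -0.2185, 0.2489]
ee_rot: [3.139, 0.385, -1.43]
force: [-0.0, 0.3, -1.7]
width: 0.0401
gripper_force: 40.0
```

Emit:
arm_command(series=[0,0.05,0,0.18,0.12,0,0.3,0,0.1,0.01,0.36,0.25,-0.01,0.3,0,0.15,0.01,0.54,0.38,-0.02,0.3,0,0.2,0.02,0.72,0.5,-0.03,0.3,0.004,0.244,0.019,0.874,0.621,-0.029,0.3,0.004,0.244,0.019,0.874,0.621,-0.029,0.3])

```text
t: 35.12
eef_pos: [0.5179, -0.3072, 0.216]
ee_rot: [3.136, 0.006, -1.46]
force: [1.4, 0.1, -1.8]
width: 0.0397
gripper_force: 40.0
```

```bash
python3 -c "
from h import *
s,p,r=where()
g=R.from_euler('xyz',[np.pi,0,-1.461])
L=[(np.array([.502,-.386,.150]),g),(np.array([.502,-.386,.062]),g)]
for a,t in L: print(a.round(3),cmd(p,r,a,t)); p,r=a,t
"
```

```text
edge box x -0.0863 y -0.4081 z 0.1612 F [ 1.4  0.1 -1.8] t 35.125 q [-0.21  0.27 -0.19 -0.   -1.12  0.33] w 0.0397
[ 0.502 -0.386  0.15 ] [0.004, 0.004, 0.001, 0.769, 0.241, 0.657]
[ 0.502 -0.386  0.062] [0.0, 0.0, 0.0, 0.0, -0.0, 0.88]
```

Emit:
arm_command(series=[0,0,0,0.2,0.06,0.17,0.3,0,0,0,0.4,0.12,0.34,0.3,0,0,0,0.6,0.18,0.5,0.3,0.004,0.004,0.001,0.769,0.241,0.657,0.3,0.004,0.004,0.001,0.769,0.241,0.657,0.3])

```text
t: 35.75
eef_pos: [0.5017, -0.389, 0.1487]
ee_rot: [3.141, -0.001, -1.465]
force: [-0.8, 1.3, -1.9]
width: 0.0395
gripper_force: 40.0
```

Emit:
arm_command(series=[0,0,0,0,0,0.22,0.3,0,0,0,0,0,0.44,0.3,0,0,0,0,0,0.66,0.3,0,0,0,0,0,0.84,0.3,0,0,0,0,0,0.88,0.3,0,0,0,0,0,0.88,0.3])

```text
t: 36.5
eef_pos: [0.5042, -0.388, 0.0638]
ee_rot: [-3.139, -0.004, -1.461]
force: [0.2, 0.5, -0.2]
width: 0.0398
gripper_force: 40.0
```

Emit:
arm_command(series=[0,0,0,0,0,0.008,0.3,0,0,0,0,0,0.016,0.3,0,0,0,0,0,0.024,0.3,0,0,0,0,0,0.032,0.3])

```text
t: 37.0
eef_pos: [0.504, -0.3878, 0.0606]
ee_rot: [-3.138, -0.003, -1.462]
force: [0.6, -1.1, -0.8]
width: 0.0396
gripper_force: 40.0
```

Emit:
arm_command(series=[0,0,0,0,0,0.007,0.3,0,0,0,0,0,0.014,0.3,0,0,0,0,0,0.021,0.3,0,0,0,0,0,0.027,0.3,0,0,0,0,0,0.027,0.3])

```text
t: 37.62
eef_pos: [0.504, -0.3878, 0.0578]
ee_rot: [-3.139, -0.003, -1.462]
force: [0.7, 0.7, -1.0]
width: 0.0397
gripper_force: 40.0
```

Emit:
arm_command(series=[0,0,0,0,0,0.004,0.3,0,0,0,0,0,0.008,0.3,0,0,0,0,0,0.008,0.3])

```text
t: 38.0
eef_pos: [0.5039, -0.3878, 0.0576]
ee_rot: [-3.139, -0.004, -1.461]
force: [-1.4, 1.9, 5.2]
width: 0.0396
gripper_force: 40.0
```

Down on the mat. I'll release and rise.

Emit:
arm_command(series=[0,0,0,0,0,0,0.5,0,0,0,0,0,0,0.7,0,0,0,0,0,0,1,0,0,0,0,0,0,1,0,0,0,0,0,0,1,0,0,0,0,0,0,1])

```text
t: 38.75
eef_pos: [0.5039, -0.3878, 0.0569]
ee_rot: [-3.139, -0.003, -1.462]
force: [-0.8, 0.9, -0.4]
width: 0.0857
gripper_force: 0.0
```

Emit:
arm_command(series=[0,0,0,0,0,-0.1,1,0,0,0,0,0,-0.25,1,0,0,0,0,0,-0.5,1,0,0,0,0,0,-0.75,1,0,0,0,0,0,-1,1])

```text
t: 39.38
eef_pos: [0.5038, -0.3876, 0.1592]
ee_rot: [-3.137, -0.004, -1.461]
force: [-0.7, -0.6, 0.1]
width: 0.0876
gripper_force: 0.0
```

Emit:
arm_command(series=[0,0,0,0.1,0.25,-0.2,1,0,0,0,0.2,0.5,-0.4,1,0,0,0,0.3,0.75,-0.6,1,0,0,0,0.4,1,-0.8,1,0,0,0,0.4,1,-0.8,1])

```text
t: 40.0
eef_pos: [0.4064, -0.4398, 0.2394]
ee_rot: [-3.136, -0.006, -1.464]
force: [0.7, -0.5, 0.1]
width: 0.0878
gripper_force: 0.0
```

```bash
python3 -c "
from h import *
s,p,r=where();reds('sc11.png'); im=cv2.imread('pics/sc11.png'); to=snap('top','top11.png')
cv2.imwrite('pics/m11.png',np.vstack([cv2.resize(im[110:270,180:440],None,fx=2.9,fy=1.9,interpolation=2),cv2.resize(to[130:260,220:480],None,fx=2.9,fy=2.2,interpolation=2)]))
"
```

```text
edge box x -0.2148 y -0.5244 z 0.1848 F [ 0.7 -0.5  0.1] t 40.0 q [-0.5   0.24 -0.18  0.   -1.14  0.6 ] w 0.0878
red 44.5 0.08 0.098 0.119 -0.159 -0.139 0.01 0.061 0.084 -0.165 -0.143
red 124.0 0.08 0.018 0.085 -0.163 -0.141 0.01 -0.027 0.047 -0.169 -0.145
red 74.5 0.08 -0.028 0.009 -0.161 -0.141 0.01 -0.076 -0.036 -0.167 -0.144
```

View pics/m11.png

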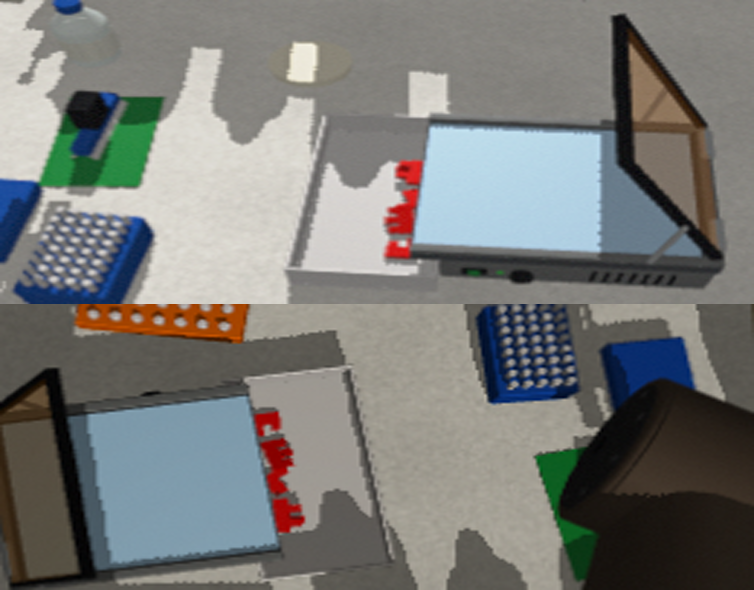

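```bash
python3 -c "
from h import *
a=np.array([(288,272),(323,117)])/[2.9,1.9]+[180,110]; b=(np.array([(348,368),(391,562)])-[0,304])/[2.9,2.2]+[220,130]
for n,q in(('scene',a),('top',b)):
  w=onz(n,q,.045)[:,:2]-LIP; print(n,(w@ex).round(3),(w@ey-.14).round(4))
"
```

```text
scene [ 0.131 -0.121] [-0.2401 -0.2436]
top [ 0.119 -0.132] [-0.2429 -0.2437]
```

The tray's outer wall is square at y of about −0.243 in the box frame, against −0.245 for a snug fit. That is within measurement error, so I'm handing the job in.

```bash
python3 -c "
from station import arm
print(arm.job_done())"
```

```text
the job is handed in; nothing more can be done
None
```

The job is handed in after about 40 s: the tray is square and snug under the lip, all five pieces were drawn off the glass into it at about 8 N (peak reading about 12 N at first touch-down), and the scraper is back upright on its green mat.

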